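# Clamp a re-glazed trinket box without crushing it

### The job

A pane of the small brass-framed glass trinket box has just been reset: stand the box upright on the bed of the bench clamp, lengthwise between the moving pad and the fixed stop, and let go of it. Then pump the clamp's trigger with full squeezes, letting it spring back each time, until the pad has pushed the box against the stop and the sprung pad is pressed about half-way into its jaw; never press the pad all the way in, for that crushes the box. Finish while still holding the trigger in that position (do not let go of it), and leave the other wares where they are.

Things in the scene. Friction and masses are not known exactly. Their poses are not given: they have to be found in the camera images.
- box: The small brass-framed clear glass trinket box, 56 (own x) x 44 (own y) x 46 mm high, with a small brass bead on top; about 0.16 kg. Origin: centre of its underside, z up. It stands on the counter to the left of the clamp. (The other glass box, 75 x 75 x 110 mm, is not part of the job.)
- clamp: One-hand bar clamp fixed on the counter. Origin on the counter surface; x along its bar from handle to stop, z up; all its parts lie on y = 0. Base plate x -140 to +160, y -35 to +35 mm, 12 mm thick: its top, from x 0 to the stop, is the bed for the box. Upright fixed handle at x -137 to -119, up to z 163 mm. Two side plates flank the trigger, 48 mm apart over all, x -137 to -57, up to z 94 mm.
- stop: Fixed stop block on the clamp's bed, 40 mm wide, 46 mm high, 18 mm thick, with a small brass knob on top (top 56 mm above the bed). Origin: bottom centre of its face towards the pad (the face is its plane x = 0); axes as the clamp's. The face stands 95 to 115 mm from the pad at the start.
- pad_face (a point): Centre of the flat rubber face of the sprung pad (38 mm wide, 42 mm high, centre 37 mm above the counter, clamp x 0 at the start), which will meet the box.
- pad (a joint): How far the sprung pad is pushed back into its jaw, m: 0 free, 0.012 fully in. Spring 2.2 N per mm, so half-way in (0.006) is 13 N on the box; good between about 0.004 and 0.010.
- trigger (a joint): Angle of the trigger, rad: 0 released (leaning 0.3 rad towards the stop), 0.6 fully squeezed (leaning 0.3 rad towards the handle). Its return spring asks 1.5 to 4 N at the bead; with the jaw's friction and the pad half in, some 12 to 20 N.
- trigger_bead (a point): Centre of the round cross bar (18 mm diameter, 28 mm long, across the clamp) near the top of the trigger. The trigger pivots at clamp x -85, z 81 mm; released, the bead is at x -65, z 131 mm, fully squeezed at x -97, z 134 mm. Its +x side is free, so fingers can pull it towards the handle from above; the trigger ends about 8 mm above the bead's centre.
- jaw (a joint): Travel of the steel jaw block (40 mm wide, up to z 62 mm; clamp x -45 to -22 at the start) towards the stop, m: 0 at the start, 0.075 at most. A full squeeze drives it about 20 mm by a ratchet with teeth every 10 mm (up to 10 mm of a pull may be idle). When the trigger goes back, only 4 N of friction keep the jaw in place.
Things that resemble listed ones, but are neither listed nor needed, are in the scene too. What is shaped like the box but green or pink is not meant.

How it is judged:
On the way, in this order (a step that is already met when the one before it is completed fails the run):
1. the box stands on the clamp's bed between pad and stop, let go (z of box in the frame of clamp between 0.008 and 0.016 m and y of box in the frame of clamp between -0.014 and 0.014 m and x of box in the frame of pad_face above 0.02 m and x of box in the frame of stop below -0.02 m and angle between box's own z axis and vertical below 0.1 rad and angle between the x axis of box and the x axis of clamp, either way round below 0.2 rad and contact force between the fingers and box below 0.3 N), for 0.2 s.
2. the trigger is squeezed (more than two thirds) (value of joint trigger above 0.4 rad).
3. the trigger springs back to be pumped again (value of joint trigger below 0.15 rad).
At the end, for the whole second after the job is handed in: Robot holds the trigger squeezed (over 0.06 rad, 2 N or more); pad pressed 3.5 to 10.5 mm in; box upright on the bed (within 4 mm), within 16 mm of the centre line and 0.1 rad of lengthwise, on the stop with 1.5 to 25 N, untouched by the robot (value of joint pad between 0.0035 and 0.0105 m and contact force between box and stop between 1.5 and 25 N and value of joint trigger above 0.06 rad and contact force between any of the fingers, the arm and clamp above 2 N and contact force between the fingers and box below 0.3 N and y of box in the frame of clamp between -0.016 and 0.016 m and z of box in the frame of clamp between 0.008 and 0.016 m and angle between box's own z axis and vertical below 0.08 rad and angle between the x axis of box and the x axis of clamp, either way round below 0.1 rad and linear speed of box below 0.01 m/s); the arm keeps its last pose, push and grip.
It fails at once if the box is crushed: the pad pressed all the way in (value of joint pad above 0.0115 m).
It fails at once if the box is crushed: more than 35 N on the stop (contact force between box and stop above 35 N).
It fails at once if another ware is shifted by more than 30 mm (distance of any of tall_box, tumbler_a, tumbler_b, teacup, wax_jar, brush from where it was at the start of the episode above 0.03 m).
It also fails if it takes over 72 s, if anything falls off the work surface, if the arm or the gripper's body presses on something with over 40 N, if the wrist force passes 120 N, or if a joint passes its speed limit or range.

### The arm

A 6-joint arm with a two-finger parallel gripper is mounted at the origin on the work surface. World frame = base frame: x ahead of the robot, y to its left, z up, the work surface at z = 0. Lengths are in m, angles in rad, forces in N, time in s.
With the tool pointing down it reaches from about 0.25 to 0.725 m from the base axis. Payload 4 kg.
Tool frame: the origin (TCP) lies between the finger pads; the fingertips stand 8 mm ahead of it and the grasp point (between the pads) lies 11 mm behind it (bot.tip_reach is the distance from the TCP to the fingertips, in m); z points along the fingers, y is the line along which they close (so a half turn about z gives the same grasp; the last joint's range is limited). The gripper opens to 85 mm and grips with 20 to 120 N. Pads are 22 mm wide; open, the fingers measure 114 mm over their backs; the gripper's body (76 mm by 85 mm) begins 54 mm behind the grasp point. The pads swing forward as they close: fully open they stand 13 mm farther back than shut.
Start: joints at [-1.289, 0.241, 0.005, 1.335, 0, 1.571], TCP at [0.139, -0.48, 0.239] pointing down, gripper open.
Joint ranges: [-2.72, 2.72], [-1.05, 1.87], [-1.09, 1.28], [-1.99, 2.15], [-1.42, 1.44], [-3.14, 3.14]. Speed limits (rad/s): [2.79, 2.79, 3.14, 3.14, 3.14, 3.14].

### API

Orientations are given as a unit quaternion [x, y, z, w].
In Python, from workcell import bot gives the robot as it stands.
- The arm moves only by the tool move_arm, never from a script. Its argument "deltas" is a list of rows, each a list of 7 numbers: the opening, from 0 (shut) to 1 (fully open), then the shift along the tool's x, y, z in mm, then the turn, a rotation vector about the tool's x, y, z in degrees. In form: [[gripper, tx, ty, tz, ax, ay, az], ...]. A call has 1 to 10 rows; each row shifts and turns the commanded pose from where the row before left it, along the tool's axes as they then stand; what a row does not reach is not made up. A row lasts 1/12 s, in which the tool goes at most 41.7 mm and 7.16 degrees, less where a joint would pass 70% of its speed; a pose out of reach is approached as far as the arm can. A call is refused whole if a number of a shift passes 41.7 or a number of a turn 7.16, either way. A call with a gripper value outside its range is refused whole. The fingers move at their own pace and stop on an object; the grip force is fixed at half the most. Time passes only in rows, so rows that do not move let the fingers close. It gives the time, the measured TCP pose, the force, the opening and the grip force at its end, in the units of the state.
- bot.get_obs(): the state, without advancing time (a new reading comes with each control period).
- bot.camera(name): name is "scene" or "top" or "wrist"; returns the picture (480x640x3 uint8, blue, green, red); there is no depth.
- bot.calibration(name): a dict with "K" (3x3 intrinsics, pixels), "position" and "orientation" of the camera in the world. Camera axes: x right, y down, z forward; pixel columns grow to the right and rows downward; lengths in m; the calibration is good to about 2 mm. The wrist camera is an equidistant fisheye: a pixel r from the principal point sees the ray r / f radians off the axis. A picture is of the moment at which its call begins: read the wrist's pose just before it. calibration takes no time and is no camera call; for the wrist camera it gives the pose at the moment of the call.
- bot.job_done(): hands the job in; it is judged then, once.
Trained networks look in the newest picture that a camera, given by its name, has taken for a name from the list of things; names that differ only in an ending like _2 or _b are one class to them, and where a whole thing is asked for, a point or a joint stands for the part that bears it (a point fixed in the world has none). Each returns a list of dicts, best first, with "conf" (0 to 1); they miss things now and then, are a little off and sometimes report something else, mostly with a low value. They report only what shows in the picture. A call takes as long as a camera call. They do not tell look-alikes from the thing itself.
- bot.outline_of(query, camera): "pixels" (480x640 bool, what is visible of it) and "rect" ([left, top, width, height] in pixels, round what is visible of it).
The state is a dict: "clock": time; "joint_pos": joint angles; "joint_vel": joint speeds; "tau": joint torques, N m; "eef_pos": TCP position; "tool_rot": TCP orientation; "ft_force": force on the tool from outside, world axes, zero at the start; "ft_torque": the same for the moment, N m; "grip_width": finger opening in m; "grasp_force": force on a finger pad.
Only numpy, scipy, OpenCV 4.12 (cv2) and the standard library are available. Lean on these libraries where they do the work, as an engineer would, in place of code of your own. Each camera call takes 0.05 s, during which the arm holds its last target. There are 200 camera calls.

## Working session

There is one attempt and no reset: what is moved stays moved. The work goes in short steps, Python scripts to look and compute and a tool call to move; the robot and the scene stay as the last step left them, time stands still between calls to the robot, and variables do not carry over. Pictures are saved under pics/ and viewed, at most 10 in all, crops included, and the job is handed in when it is done.

Besides the shell and the picture viewer there is one more tool, called after ">>>" by a JSON object that holds its "op" and its "data", one argument or row to a line. move_arm: Moves the arm, as the interface text tells. Its arguments: {"type":"object","properties":{"deltas":{"type":"array","items":{"type":"array","items":{"type":"number"}}}},"required":["deltas"]}

```bash
mkdir -p pics; ls; cat > h.py <<'E'
import numpy as np, cv2
from workcell import bot
from scipy.spatial.transform import Rotation as R
def ray(cam,uv):
    c=bot.calibration(cam);K=np.array(c["K"]);uv=np.atleast_2d(np.array(uv,float))
    d=np.c_[(uv[:,0]-K[0,2])/K[0,0],(uv[:,1]-K[1,2])/K[1,1],np.ones(len(uv))]
    if cam=="wrist":
        r=np.hypot(d[:,0],d[:,1])+1e-12; d=np.c_[d[:,0]/r*np.sin(r),d[:,1]/r*np.sin(r),np.cos(r)]
    return np.array(c["position"]),R.from_quat(c["orientation"]).apply(d)
def atz(cam,uv,z):
    p,d=ray(cam,uv); return p+d*((z-p[2])/d[:,2])[:,None]
def proj(cam,P):
    c=bot.calibration(cam);K=np.array(c["K"]);q=R.from_quat(c["orientation"]).inv().apply(np.atleast_2d(P)-np.array(c["position"]))
    if cam=="wrist":
        r=np.hypot(q[:,0],q[:,1]);t=np.arctan2(r,q[:,2])/(r+1e-12);q=np.c_[q[:,0]*t,q[:,1]*t,np.ones(len(q))]
    q=q/q[:,2:];return q[:,:2]*[K[0,0],K[1,1]]+[K[0,2],K[1,2]]
E
python3 - <<'E'
from h import *
o=bot.get_obs();print(o["eef_pos"],o["tool_rot"],o["clock"])
for c in("top","scene"):
    im=bot.camera(c);cv2.imwrite(f"pics/{c}0.png",im)
    print(c,bot.calibration(c))
    for n in("box","clamp","stop","trigger_bead","jaw","pad_face"):
        for d in bot.outline_of(n,c)[:3]:
            ys,xs=np.nonzero(d["pixels"]);print(n,round(d["conf"],2),d["rect"],xs.mean().round(1),ys.mean().round(1))
E
```

```text
pics
[ 0.13886355 -0.47969275  0.23838847] [ 9.90088055e-01  1.40443985e-01 -1.56451379e-04 -1.05167225e-03] 0.0
top {'K': array([[575.46224509,   0.        , 313.36015416],
       [  0.        , 575.46224509, 248.03838475],
       [  0.        ,   0.        ,   1.        ]]), 'position': array([0.42259169, 0.11542495, 1.10074422]), 'orientation': array([-0.70251067,  0.71041484, -0.02045652,  0.03702752])}
box 0.74 [220.1, 231.2, 27.6, 40.1] 236.9 248.7
box 0.71 [231.7, 178.9, 34.4, 39.4] 248.5 198.0
box 0.56 [165.8, 209.3, 34.8, 28.0] 185.8 224.0
clamp 0.75 [312.5, 213.2, 181.4, 56.6] 406.0 240.5
stop 0.75 [321.6, 216.3, 22.7, 29.1] 330.7 229.8
trigger_bead 0.8 [442.3, 226.2, 13.7, 24.0] 447.2 238.9
trigger_bead 0.25 [314.1, 211.6, 179.2, 60.3] 406.1 240.5
jaw 0.58 [397.0, 226.0, 92.4, 30.6] 424.8 242.3
pad_face 0.51 [398.7, 229.6, 7.3, 19.8] 402.0 238.8
scene {'K': array([[490.44202181,   0.        , 320.96217334],
       [  0.        , 490.44202181, 238.60734105],
       [  0.        ,   0.        ,   1.        ]]), 'position': array([ 1.0686409 , -0.17714062,  0.73027883]), 'orientation': array([ 0.79420313,  0.47257206, -0.2038615 , -0.32304416])}
box 0.96 [378.6, 212.6, 38.2, 45.4] 398.3 235.3
box 0.89 [398.1, 185.9, 19.0, 29.8] 406.5 201.0
box 0.84 [399.7, 251.5, 37.0, 40.1] 417.8 270.6
clamp 0.72 [171.8, 259.8, 182.6, 85.3] 244.2 300.2
stop 0.97 [319.8, 260.6, 23.3, 34.5] 329.5 278.3
trigger_bead 0.88 [209.4, 257.4, 18.3, 36.7] 215.8 274.3
trigger_bead 0.33 [378.9, 216.5, 39.9, 40.0] 398.3 235.3
jaw 0.76 [175.0, 283.6, 94.6, 46.5] 238.5 300.8
pad_face 0.62 [255.4, 279.4, 14.6, 28.7] 261.1 293.0
```

```bash
python3 - <<'E'
import cv2
a=cv2.imread("pics/top0.png")[150:310,130:510];b=cv2.imread("pics/scene0.png")[150:360,150:480]
cv2.imwrite("pics/topc.png",cv2.resize(a,None,fx=2.1,fy=2.1,interpolation=2))
cv2.imwrite("pics/scenec.png",cv2.resize(b,None,fx=2.4,fy=2.4,interpolation=2))
E
```

```text
(no output)
```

View pics/topc.png

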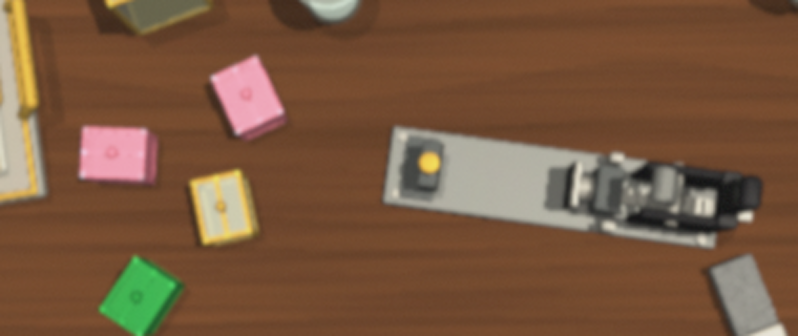

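View pics/scenec.png

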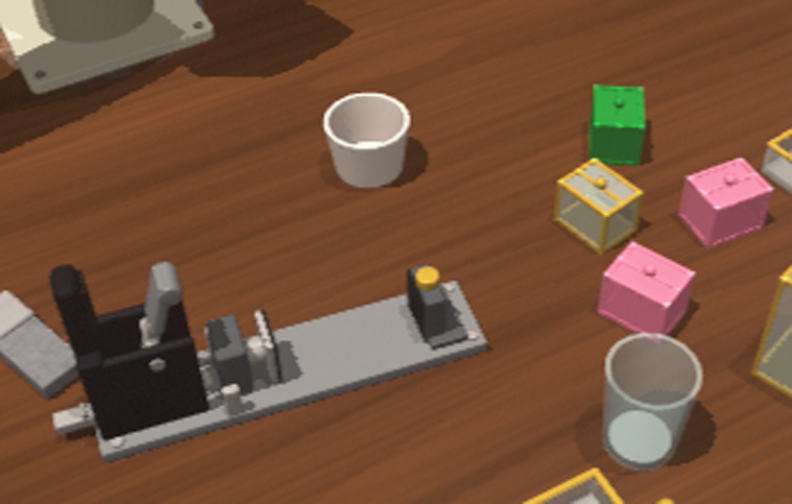

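The top crop shows the brass-framed glass box at full-image pixel ~(236,249). Its look-alikes are pink at (248,198) and (186,224) and green at (197,291); only the one at (236,249) is clear glass with brass, so that is the box. In the scene view it is at (398,235). The clamp runs from the handle on the right at ~(490,240) to the stop at (331,230), and its base corners are at (319,210.5), (313,246.7) and (469.5,267).

```bash
cat > m.py <<'E'
from h import *
from scipy.optimize import minimize
def mask(cam,near,n="box"):
    for d in bot.outline_of(n,cam):
        ys,xs=np.nonzero(d["pixels"])
        if np.hypot(xs.mean()-near[0],ys.mean()-near[1])<12: return d["pixels"].astype(np.uint8)
def boxpts(x,y,a,z0=0):
    c,s=np.cos(a),np.sin(a)
    return np.array([[x+c*u-s*v,y+s*u+c*v,z0+w] for u in(-.028,.028) for v in(-.022,.022) for w in(0,.046)])
def fitbox(ms,x0,z0=0):
    def cost(p):
        e=0
        for cam,m in ms.items():
            h=cv2.convexHull((proj(cam,boxpts(*p,z0))*16*4).astype(np.int32))
            b=np.zeros((1920,2560),np.uint8);cv2.fillConvexPoly(b,h,1,shift=4)
            M=cv2.resize(m,None,fx=4,fy=4,interpolation=0)
            e+=1-(b&M).sum()/max(1,(b|M).sum())
        return e
    best=None
    for a in np.radians(range(0,180,20)):
        r=minimize(cost,[*x0,a],method="Nelder-Mead",options=dict(initial_simplex=np.array([[*x0,a],[x0[0]+.01,x0[1],a],[x0[0],x0[1]+.01,a],[*x0,a+.2]]),maxiter=60))
        if best is None or r.fun<best.fun:best=r
    return best
E
python3 - <<'E'
from m import *
bot.camera("top");bot.camera("scene")
mt=mask("top",(237,249));ms=mask("scene",(398,235))
x0=atz("top",[[236.9,248.7]],.03)[0,:2]
for k in({"top":mt,"scene":ms},{"top":mt}):
    r=fitbox(k,x0);print(r.x,np.degrees(r.x[2]),r.fun)
C=atz("top",[[319,210.5],[312.9,246.7],[469.5,267.1]],.012);print(C, np.linalg.norm(C[0]-C[1]),np.linalg.norm(C[1]-C[2]))
u=(C[1]-C[2])[:2];print("clamp yaw deg",np.degrees(np.arctan2(u[1],u[0])))
u/=np.linalg.norm(u);v=np.array([-u[1],u[0]])
o=(C[0,:2]+C[1,:2])/2-.16*u;print("origin",o)
print("bead",atz("top",[447.2,238.9],.133)-0, "pred",o-.065*u)
def tri(a,b):
    p,d=ray("top",a);q,e=ray("scene",b);A=np.c_[d[0],-e[0]];s=np.linalg.lstsq(A,q-p,rcond=None)[0]
    return (p+d[0]*s[0]+q+e[0]*s[1])/2
for n,a,b in(("bead",(447.2,238.9),(215.8,274.3)),("pad",(402,238.8),(261.1,293)),("stop",(330.7,229.8),(329.5,278.3)),("knob",(334.8,227),(328,265.5))):
    P=tri(a,b);print(n,P,"clamp",(P[:2]-o)@u,(P[:2]-o)@v)
o=bot.get_obs();print(R.from_quat(o["tool_rot"]).as_matrix(),o["clock"])
E
```

```text
[0.51006878 0.2832362  0.20636781] 11.824004671175683 0.1509149619857305
[0.50934828 0.28193431 3.34926245] 191.89860307218746 0.060842433697347875
[[ 0.58322235  0.12901148  0.012     ]
 [ 0.51404164  0.14135948  0.012     ]
 [ 0.47192751 -0.15295163  0.012     ]] 0.07027406065249467 0.29730898031306613
clamp yaw deg 81.85660255797737
origin [ 0.52596783 -0.02320119]
bead [[ 0.51427339 -0.08740397  0.133     ]] pred [ 0.51676051 -0.08754577]
bead [ 0.51535574 -0.09078819  0.1196141 ] clamp -0.06840871560958475 0.0009313141209872995
pad [ 0.52443209 -0.02370601  0.03975732] clamp -0.000717274633923511 0.0014487423114782512
stop [0.54397168 0.10664598 0.02624745] clamp 0.13108813366268718 0.0005706739292940744
knob [0.54521902 0.10109656 0.06627784] clamp 0.12577136623640775 -0.0014501697703157665
[[ 9.60548664e-01  2.78111963e-01  3.56267821e-06]
 [ 2.78111963e-01 -9.60548663e-01 -5.27206803e-05]
 [-1.12401261e-05  5.16316024e-05 -9.99999999e-01]] 0.9
```

>>> {"op": "move_arm", "data": {
  "deltas": [
    [0.8,0,0,-5,0,0,-7],
    [0.8,0,0,-5,0,0,-7]
  ]
}}

```text
clock: 1.07
eef_pos: [0.139, -0.48, 0.2491]
tool_rot: [0.965, 0.263, -0.0, -0.0]
ft_force: [1.0, 0.7, 1.0]
grip_width: 0.0681
grasp_force: 0.0
```

```bash
cat > plan.py <<'E'
from h import *
import sys
# plan.py x y z yaw_deg n : rows (tool axes, tool pointing down) from the measured pose
def plan(x,y,z,yaw,n,turn=None):
    o=bot.get_obs();p=np.array(o["eef_pos"]);M=R.from_quat(o["tool_rot"]).as_matrix()
    y0=np.degrees(np.arctan2(M[1,0],M[0,0]));dy=(yaw-y0+180)%360-180
    if turn: dy=dy%360 if turn>0 else dy%360-360
    d=(np.array([x,y,z])-p)*1000
    print("joints",np.round(o["joint_pos"],2),"yaw",y0.round(1),"dyaw",dy.round(1),"d",d.round(1),"tilt",M[:,2].round(4))
    for k in range(n):
        t=np.radians(y0+dy*k/n);w=d/n
        print([round(float(v),1) for v in(w[0]*np.cos(t)+w[1]*np.sin(t),w[0]*np.sin(t)-w[1]*np.cos(t),-w[2],0,0,-dy/n)])
if __name__=="__main__":
    a=[float(v) for v in sys.argv[1:]];plan(*a[:4],int(a[4]),a[5] if len(a)>5 else None)
E
python3 plan.py .51 .2827 .26 11.8 20
```

```text
joints [-1.29  0.24  0.03  1.36 -0.    1.32] yaw 30.5 dyaw -18.7 d [371.  762.7  10.9] tilt [-3.e-04  9.e-04 -1.e+00]
[35.3, -23.5, -0.5, 0.0, 0.0, 0.9]
[34.9, -24.0, -0.5, 0.0, 0.0, 0.9]
[34.5, -24.6, -0.5, 0.0, 0.0, 0.9]
[34.1, -25.2, -0.5, 0.0, 0.0, 0.9]
[33.7, -25.7, -0.5, 0.0, 0.0, 0.9]
[33.3, -26.3, -0.5, 0.0, 0.0, 0.9]
[32.9, -26.8, -0.5, 0.0, 0.0, 0.9]
[32.4, -27.3, -0.5, 0.0, 0.0, 0.9]
[32.0, -27.9, -0.5, 0.0, 0.0, 0.9]
[31.5, -28.4, -0.5, 0.0, 0.0, 0.9]
[31.1, -28.9, -0.5, 0.0, 0.0, 0.9]
[30.6, -29.4, -0.5, 0.0, 0.0, 0.9]
[30.1, -29.9, -0.5, 0.0, 0.0, 0.9]
[29.6, -30.4, -0.5, 0.0, 0.0, 0.9]
[29.1, -30.8, -0.5, 0.0, 0.0, 0.9]
[28.6, -31.3, -0.5, 0.0, 0.0, 0.9]
[28.1, -31.8, -0.5, 0.0, 0.0, 0.9]
[27.6, -32.2, -0.5, 0.0, 0.0, 0.9]
[27.0, -32.7, -0.5, 0.0, 0.0, 0.9]
[26.5, -33.1, -0.5, 0.0, 0.0, 0.9]
```

```bash
python3 plan.py .51 .2827 .26 191.8 25 1
```

```text
joints [-1.29  0.24  0.03  1.36 -0.    1.32] yaw 30.5 dyaw 161.3 d [371.  762.7  10.9] tilt [-3.e-04  9.e-04 -1.e+00]
[28.3, -18.8, -0.4, 0.0, 0.0, -6.5]
[30.2, -15.5, -0.4, 0.0, 0.0, -6.5]
[31.7, -12.0, -0.4, 0.0, 0.0, -6.5]
[32.9, -8.3, -0.4, 0.0, 0.0, -6.5]
[33.6, -4.6, -0.4, 0.0, 0.0, -6.5]
[33.9, -0.8, -0.4, 0.0, 0.0, -6.5]
[33.8, 3.0, -0.4, 0.0, 0.0, -6.5]
[33.2, 6.8, -0.4, 0.0, 0.0, -6.5]
[32.3, 10.5, -0.4, 0.0, 0.0, -6.5]
[30.9, 14.1, -0.4, 0.0, 0.0, -6.5]
[29.1, 17.4, -0.4, 0.0, 0.0, -6.5]
[27.0, 20.6, -0.4, 0.0, 0.0, -6.5]
[24.5, 23.5, -0.4, 0.0, 0.0, -6.5]
[21.7, 26.1, -0.4, 0.0, 0.0, -6.5]
[18.6, 28.4, -0.4, 0.0, 0.0, -6.5]
[15.3, 30.3, -0.4, 0.0, 0.0, -6.5]
[11.8, 31.8, -0.4, 0.0, 0.0, -6.5]
[8.1, 32.9, -0.4, 0.0, 0.0, -6.5]
[4.4, 33.6, -0.4, 0.0, 0.0, -6.5]
[0.6, 33.9, -0.4, 0.0, 0.0, -6.5]
[-3.2, 33.8, -0.4, 0.0, 0.0, -6.5]
[-7.0, 33.2, -0.4, 0.0, 0.0, -6.5]
[-10.7, 32.2, -0.4, 0.0, 0.0, -6.5]
[-14.3, 30.8, -0.4, 0.0, 0.0, -6.5]
[-17.6, 29.0, -0.4, 0.0, 0.0, -6.5]
```

>>> {"op": "move_arm", "data": {
  "deltas": [
    [0.8,28,-19,-0.4,0,0,-6.5],
    [0.8,30,-15.5,-0.4,0,0,-6.5],
    [0.8,31.5,-12,-0.4,0,0,-6.5],
    [0.8,33,-8,-0.4,0,0,-6.5],
    [0.8,33.5,-4.5,-0.4,0,0,-6.5],
    [0.8,34,-1,-0.4,0,0,-6.5],
    [0.8,34,3,-0.4,0,0,-6.5],
    [0.8,33,7,-0.4,0,0,-6.5],
    [0.8,32,10.5,-0.4,0,0,-6.5],
    [0.8,31,14,-0.4,0,0,-6.5]
  ]
}}

```text
clock: 1.9
eef_pos: [0.288, -0.1746, 0.2536]
tool_rot: [0.673, 0.74, 0.0, 0.001]
ft_force: [0.7, 0.1, 0.4]
grip_width: 0.0681
grasp_force: 0.0
```

>>> {"op": "move_arm", "data": {
  "deltas": [
    [0.8,29,17.5,-0.4,0,0,-6.5],
    [0.8,27,20.5,-0.4,0,0,-6.5],
    [0.8,24.5,23.5,-0.4,0,0,-6.5],
    [0.8,21.5,26,-0.4,0,0,-6.5],
    [0.8,18.5,28.5,-0.4,0,0,-6.5],
    [0.8,15.5,30.5,-0.4,0,0,-6.5],
    [0.8,12,32,-0.4,0,0,-6.5],
    [0.8,8,33,-0.4,0,0,-6.5],
    [0.8,4.5,33.5,-0.4,0,0,-6.5],
    [0.8,0.5,34,-0.4,0,0,-6.5]
  ]
}}

```text
clock: 2.73
eef_pos: [0.4347, 0.1321, 0.2574]
tool_rot: [0.169, 0.986, 0.0, 0.0]
ft_force: [0.7, -0.9, -0.3]
grip_width: 0.0679
grasp_force: 0.0
```

>>> {"op": "move_arm", "data": {
  "deltas": [
    [0.8,-3,34,0,0,0,-6.5],
    [0.8,-7,33,0,0,0,-6.5],
    [0.8,-10.5,32,0,0,0,-6.5],
    [0.8,-14.5,31,0,0,0,-6.5],
    [0.8,-17.5,29,0,0,0,-6.5],
    [0.8,0,0,0,0,0,0]
  ]
}}

```text
clock: 3.23
eef_pos: [0.508, 0.289, 0.2552]
tool_rot: [-0.114, 0.993, 0.001, -0.0]
ft_force: [-0.4, -0.1, -0.6]
grip_width: 0.0685
grasp_force: 0.0
```

```bash
python3 - <<'E'
from m import *
import plan
bot.get_obs();im=bot.camera("wrist")
for n in("box","stop","pad_face"):
  for d in bot.outline_of(n,"wrist"):
    ys,xs=np.nonzero(d["pixels"]);print(n,round(d["conf"],2),d["rect"],xs.mean().round(1),ys.mean().round(1))
print("pred",proj("wrist",[[.51,.2827,.046],[.51,.2827,0.02],[.542,.09,.03]]))
b=boxpts(.51,.2827,np.radians(11.8));q=proj("wrist",b)
for p in q: cv2.circle(im,tuple(p.round().astype(int)),2,(0,0,255),-1)
cv2.imwrite("pics/w1.png",im)
plan.plan(.51,.2827,.15,191.8,3)
E
```

```text
box 0.79 [363.4, 110.3, 77.4, 66.8] 401.5 142.4
box 0.65 [241.8, 249.2, 50.7, 68.8] 268.7 282.6
box 0.62 [350.8, 232.8, 71.8, 59.0] 386.3 263.9
stop 0.96 [112.7, 166.4, 52.2, 56.2] 139.6 197.0
pad_face 0.98 [31.2, 141.7, 29.9, 41.5] 44.9 163.2
pred [[312.41343    207.08154294]
 [312.60058686 200.99467893]
 [131.9406238  196.29771563]]
joints [ 0.51  0.4   0.27  1.45 -0.    0.29] yaw -167.4 dyaw -0.8 d [   4.1   -0.5 -107.1] tilt [-8.e-04 -8.e-04 -1.e+00]
[-1.3, -0.5, 35.7, 0.0, 0.0, 0.3]
[-1.3, -0.5, 35.7, 0.0, 0.0, 0.3]
[-1.3, -0.5, 35.7, 0.0, 0.0, 0.3]
```

View pics/w1.png

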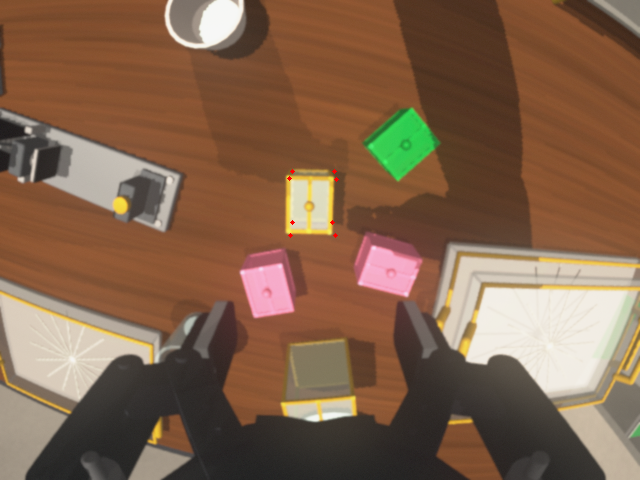

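The overlay matches the box at wrist pixel (310,205) to about 2 px. The pink boxes at (268,283) and (388,265) and the green one at (402,142) clear the fingers. Descending.

>>> {"op": "move_arm", "data": {
  "deltas": [
    [0.8,-2,-1.5,40,0,0,0.8],
    [0.8,-1.6,-1,40,0,0,0],
    [0.8,0,0,40,0,0,0],
    [0.8,0,0,40,0,0,0],
    [0.8,0,0,35,0,0,0],
    [0.8,0,0,25,0,0,0],
    [0.8,0,0,19,0,0,0],
    [0.8,0,0,0,0,0,0],
    [0.8,0,0,0,0,0,0]
  ]
}}

```text
clock: 4.18
eef_pos: [0.5097, 0.2807, 0.0183]
tool_rot: [-0.102, 0.995, -0.0, -0.001]
ft_force: [-0.5, 0.5, 0.8]
grip_width: 0.0683
grasp_force: 0.0
```

>>> {"op": "move_arm", "data": {
  "deltas": [
    [0.3,0,0,0,0,0,0],
    [0.3,0,0,0,0,0,0],
    [0.3,0,0,0,0,0,0],
    [0.3,0,0,0,0,0,0],
    [0.3,0,0,0,0,0,0]
  ]
}}

```text
clock: 4.6
eef_pos: [0.5123, 0.2831, 0.0211]
tool_rot: [-0.103, 0.995, 0.001, 0.002]
ft_force: [-1.0, -0.2, 7.0]
grip_width: 0.0431
grasp_force: 63.0
```

>>> {"op": "move_arm", "data": {
  "deltas": [
    [0.3,0,0,-30,0,0,0],
    [0.3,0,0,-40,0,0,0],
    [0.3,0,0,-40,0,0,0],
    [0.3,0,0,-30,0,0,0],
    [0.3,0,0,0,0,0,0]
  ]
}}

```text
clock: 5.02
eef_pos: [0.5144, 0.2844, 0.1671]
tool_rot: [-0.103, 0.995, 0.003, 0.007]
ft_force: [1.8, 1.9, -1.5]
grip_width: 0.043
grasp_force: 62.0
```

```bash
python3 plan.py .537 .06 .165 261.5 12
```

```text
joints [ 0.51  0.44  0.1   1.22 -0.    0.3 ] yaw -168.2 dyaw 69.7 d [  22.6 -224.4   -2.1] tilt [ 0.0132  0.0072 -0.9999]
[2.0, -18.7, 0.2, 0.0, 0.0, -5.8]
[3.9, -18.4, 0.2, 0.0, 0.0, -5.8]
[5.7, -17.9, 0.2, 0.0, 0.0, -5.8]
[7.5, -17.2, 0.2, 0.0, 0.0, -5.8]
[9.2, -16.4, 0.2, 0.0, 0.0, -5.8]
[10.8, -15.4, 0.2, 0.0, 0.0, -5.8]
[12.3, -14.2, 0.2, 0.0, 0.0, -5.8]
[13.7, -12.9, 0.2, 0.0, 0.0, -5.8]
[14.9, -11.4, 0.2, 0.0, 0.0, -5.8]
[16.0, -9.9, 0.2, 0.0, 0.0, -5.8]
[16.9, -8.2, 0.2, 0.0, 0.0, -5.8]
[17.7, -6.4, 0.2, 0.0, 0.0, -5.8]
```

>>> {"op": "move_arm", "data": {
  "deltas": [
    [0.3,2,-19,0,0,0,-5.8],
    [0.3,4,-18.5,0,0,0,-5.8],
    [0.3,5.5,-18,0,0,0,-5.8],
    [0.3,7.5,-17,0,0,0,-5.8],
    [0.3,9,-16.5,0,0,0,-5.8],
    [0.3,11,-15.5,0,0,0,-5.8],
    [0.3,12.5,-14,0,0,0,-5.8],
    [0.3,13.5,-13,0,0,0,-5.8],
    [0.3,15,-11.5,0,0,0,-5.8]
  ]
}}

```text
clock: 5.77
eef_pos: [0.527, 0.1124, 0.1579]
tool_rot: [-0.532, 0.846, 0.0, -0.0]
ft_force: [0.3, 0.2, -1.6]
grip_width: 0.0433
grasp_force: 62.0
```

>>> {"op": "move_arm", "data": {
  "deltas": [
    [0.3,16,-10,0,0,0,-5.8],
    [0.3,17,-8,0,0,0,-5.8],
    [0.3,17.5,-6.5,0,0,0,-5.8],
    [0.3,0,0,0,0,0,0],
    [0.3,0,0,0,0,0,0]
  ]
}}

```text
clock: 6.18
eef_pos: [0.5327, 0.0566, 0.158]
tool_rot: [-0.651, 0.759, 0.0, -0.0]
ft_force: [0.1, -0.1, -3.1]
grip_width: 0.0431
grasp_force: 61.9
```

```bash
python3 - <<'E'
from m import *
o=bot.get_obs();print(o["eef_pos"],R.from_quat(o["tool_rot"]).as_matrix().round(3).tolist(),o["ft_force"])
im=bot.camera("wrist");c=bot.calibration("wrist");print(c["position"])
for n in("stop","pad_face","box","trigger_bead","clamp"):
  for d in bot.outline_of(n,"wrist")[:2]:
    ys,xs=np.nonzero(d["pixels"]);print(n,round(d["conf"],2),d["rect"],xs.mean().round(1),ys.mean().round(1))
# overlay model of clamp
oo=np.array([.526,-.0232]);a=np.radians(81.3);u=np.array([np.cos(a),np.sin(a)]);v=np.array([-u[1],u[0]])
def W(x,y,z): return [*(oo+x*u+y*v),z]
P=[W(.16,s*.035,.012) for s in(-1,1)]+[W(-.14,.035,.012),W(.11,-.02,.058),W(.11,.02,.058),W(.11,-.02,.012),W(.11,.02,.012),W(0,-.019,.058),W(0,.019,.058),W(0,-.019,.016),W(0,.019,.016)]
for p in proj("wrist",P): cv2.circle(im,tuple(int(t) for t in p.round()),2,(0,0,255),-1)
cv2.imwrite("pics/w2.png",im)
E
```

```text
[0.53272077 0.05662233 0.15797246] [[-0.152, -0.988, -0.001], [-0.988, 0.152, 0.0], [-0.0, 0.001, -1.0]] [ 0.05344774 -0.05186424 -3.08367606]
[ 0.52086997 -0.02285664  0.29208895]
pad_face 0.82 [279.3, 109.7, 58.4, 14.4] 309.2 118.7
box 0.98 [250.1, 237.0, 133.6, 171.4] 315.0 321.1
box 0.94 [419.8, 429.9, 53.1, 41.7] 445.4 448.5
trigger_bead 0.72 [274.5, 0.0, 61.5, 22.0] 304.8 4.1
clamp 0.83 [257.9, 0.1, 103.2, 240.4] 308.9 116.6
```

View pics/w2.png

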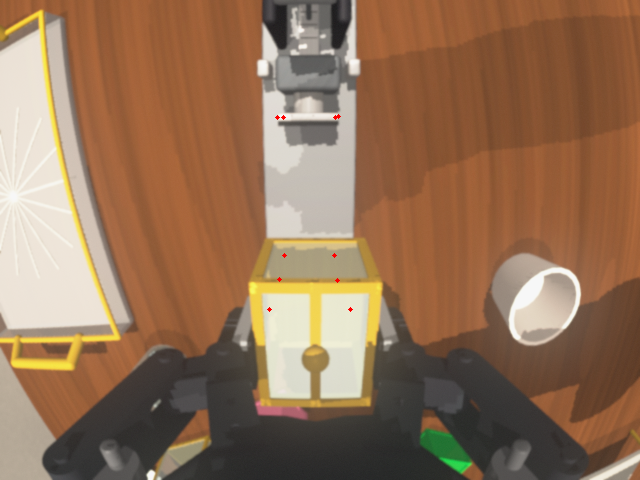

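```bash
python3 - <<'E'
from m import *
oo=np.array([.526,-.0232]);a=np.radians(81.3);u=np.array([np.cos(a),np.sin(a)]);v=np.array([-u[1],u[0]])
for uv in([340.9,230],[344.3,230],[334.8,227]):
    P=atz("top",uv,.058)[0];print(uv,(P[:2]-oo)@u,(P[:2]-oo)@v)
def W(x,y,z): return [*(oo+x*u+y*v),z]
for f in(.105,.110,.115):
    P=[W(f+t,s*.02,z) for t in(0,.018) for s in(-1,1) for z in(.012,.058)]+[W(f+.009,0,.068)]
    for cam in("top","scene"):
        q=proj(cam,P);print(f,cam,q.min(0).round(1),q.max(0).round(1))
E
```

```text
[340.9, 230] 0.11298990782966437 0.0030546200136514243
[344.3, 230] 0.10686403898657089 0.0021980492435527896
[334.8, 227] 0.12474454493743828 -0.0008542734199690072
0.105 top [333.9 216.8] [347.  242.1]
0.105 scene [313.1 261.3] [329.9 295.5]
0.11 top [331.3 216.4] [344.3 241.7]
0.11 scene [315.7 260.6] [332.4 294.7]
0.115 top [328.7 216.1] [341.5 241.4]
0.115 scene [318.2 259.9] [335. 294.]
```

>>> {"op": "move_arm", "data": {
  "deltas": [
    [0.3,5,-5,0,0,0,0],
    [0.3,0,0,30,0,0,0],
    [0.3,0,0,30,0,0,0],
    [0.3,0,0,30,0,0,0],
    [0.3,0,0,20,0,0,0],
    [0.3,0,0,8,0,0,0],
    [0.3,0,0,0,0,0,0],
    [0.3,0,0,0,0,0,0]
  ]
}}

```text
clock: 7.15
eef_pos: [0.5379, 0.0517, 0.0407]
tool_rot: [-0.652, 0.758, -0.0, 0.0]
ft_force: [0.2, 0.2, -1.4]
grip_width: 0.0433
grasp_force: 62.0
```

>>> {"op": "move_arm", "data": {
  "deltas": [
    [0.3,0,0,2,0,0,0],
    [0.3,0,0,2,0,0,0],
    [0.3,0,0,0,0,0,0]
  ]
}}

```text
clock: 7.4
eef_pos: [0.5383, 0.0518, 0.0374]
tool_rot: [-0.652, 0.758, -0.001, 0.001]
ft_force: [-0.8, 0.3, -2.7]
grip_width: 0.0434
grasp_force: 62.0
```

```bash
python3 - <<'E'
from h import *
o=bot.get_obs();print(o["eef_pos"],o["ft_force"],o["clock"])
a=bot.camera("scene")[190:360,150:400]
cv2.imwrite("pics/s2.png",cv2.resize(a,None,fx=3,fy=3,interpolation=2))
E
```

```text
[0.53828175 0.05178677 0.03739757] [-0.79085349  0.32831156 -2.7090611 ] 7.4
```

View pics/s2.png

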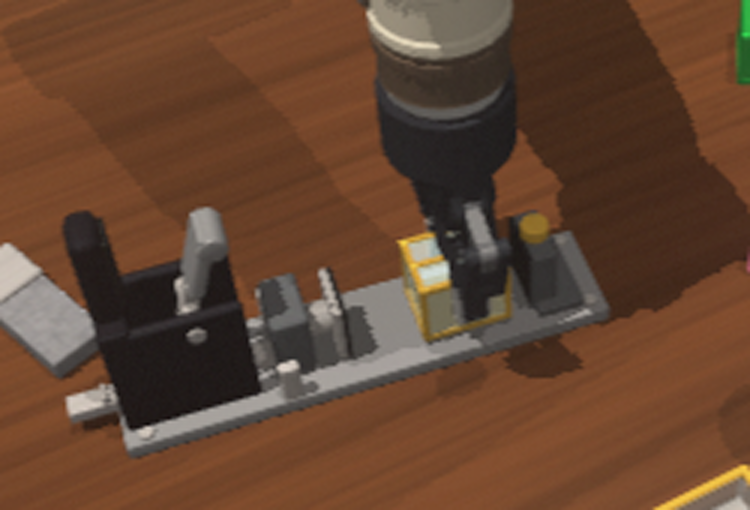

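The scene crop shows the box held level over the bed, crop (460,290), with a small gap to the stop at (535,260). Lowering it to contact.

>>> {"op": "move_arm", "data": {
  "deltas": [
    [0.3,0,0,2,0,0,0],
    [0.3,0,0,1,0,0,0],
    [0.3,0,0,0,0,0,0]
  ]
}}

```text
clock: 7.7
eef_pos: [0.5372, 0.0516, 0.0332]
tool_rot: [-0.652, 0.758, 0.0, -0.0]
ft_force: [-1.0, 0.2, -1.5]
grip_width: 0.0432
grasp_force: 62.0
```

>>> {"op": "move_arm", "data": {
  "deltas": [
    [0.3,0,0,1,0,0,0],
    [0.3,0,0,1,0,0,0],
    [0.3,0,0,0,0,0,0]
  ]
}}

```text
clock: 7.95
eef_pos: [0.5372, 0.0516, 0.0331]
tool_rot: [-0.652, 0.758, -0.0, 0.0]
ft_force: [-3.9, -0.9, 10.9]
grip_width: 0.0433
grasp_force: 63.6
```

>>> {"op": "move_arm", "data": {
  "deltas": [
    [0.3,0,0,-2,0,0,0],
    [0.75,0,0,0,0,0,0],
    [0.75,0,0,0,0,0,0],
    [0.75,0,0,0,0,0,0],
    [0.75,0,0,0,0,0,0],
    [0.75,0,0,0,0,0,0]
  ]
}}

```text
clock: 8.45
eef_pos: [0.5373, 0.0517, 0.0331]
tool_rot: [-0.652, 0.758, 0.0, -0.0]
ft_force: [-0.4, -0.6, 1.1]
grip_width: 0.0644
grasp_force: 0.0
```

>>> {"op": "move_arm", "data": {
  "deltas": [
    [0.75,0,0,-30,0,0,0],
    [0.75,0,0,-40,0,0,0],
    [0.75,0,0,-40,0,0,0],
    [0.75,0,0,-40,0,0,0],
    [0.0,0,0,-20,0,0,0],
    [0.0,0,0,0,0,0,0],
    [0.0,0,0,0,0,0,0]
  ]
}}

```text
clock: 9.03
eef_pos: [0.5383, 0.0518, 0.2048]
tool_rot: [-0.652, 0.758, -0.001, 0.002]
ft_force: [-1.3, 0.1, -1.3]
grip_width: 0.0284
grasp_force: 0.0
```

```bash
python3 - <<'E'
from m import *
import plan
o=bot.get_obs();print(o["eef_pos"],o["grip_width"],o["clock"],o["ft_force"])
oo=np.array([.526,-.0232]);a=np.radians(81.3);u=np.array([np.cos(a),np.sin(a)]);v=np.array([-u[1],u[0]])
im=bot.camera("scene");sm={}
for d in bot.outline_of("box","scene"):
    ys,xs=np.nonzero(d["pixels"]);print(xs.mean(),ys.mean(),d["conf"])
    if abs(xs.mean()-305)<15: sm["scene"]=d["pixels"].astype(np.uint8)
if sm:
    r=fitbox(sm,[.537,.0516],.012);p=r.x;print("fit",p,np.degrees(p[2]),r.fun,"clamp",(p[:2]-oo)@u,(p[:2]-oo)@v)
def W(x,y,z): return [*(oo+x*u+y*v),z]
for n in("trigger_bead","pad_face","stop"):
  for d in bot.outline_of(n,"scene")[:1]:
    ys,xs=np.nonzero(d["pixels"]);print(n,round(d["conf"],2),d["rect"],xs.mean().round(1),ys.mean().round(1))
print("pred bead, stop",proj("scene",[W(-.065,0,.131),W(.122,0,.035)]))
t=oo-.030*u;plan.plan(t[0],t[1],.20,261.3,3)
cv2.imwrite("pics/s3.png",cv2.resize(im[190:360,150:400],None,fx=3,fy=3,interpolation=2))
E
```

```text
[0.53831297 0.05177486 0.20477394] 0.02838223361026832 9.0333 [-1.34447253  0.10967024 -1.28081318]
450.9164208456244 233.75221238938053 0.92
418.0210430009149 270.4666056724611 0.86
301.2717860224331 283.7299396031061 0.77
406.0201438848921 201.5453237410072 0.57
fit [0.53765039 0.05077765 1.41865412] 81.28289388969195 0.03437301082113309 clamp 0.07488870004509868 -0.000326421492064157
trigger_bead 0.89 [209.5, 259.6, 15.3, 31.9] 216.1 273.9
pad_face 0.44 [259.4, 279.5, 9.0, 26.7] 261.4 294.2
stop 0.89 [319.6, 259.8, 21.9, 36.4] 329.2 278.0
pred bead, stop [[217.09771415 269.30916141]
 [325.59884462 277.23515705]]
joints [ 0.1   0.34  0.04  1.28  0.   -1.33] yaw -98.6 dyaw -0.1 d [ -14.7 -104.4   -1.3] tilt [-3.9e-03 -4.0e-04 -1.0e+00]
[35.2, -0.3, 0.4, 0.0, 0.0, 0.0]
[35.2, -0.4, 0.4, 0.0, 0.0, 0.0]
[35.2, -0.4, 0.4, 0.0, 0.0, 0.0]
```

View pics/s3.png

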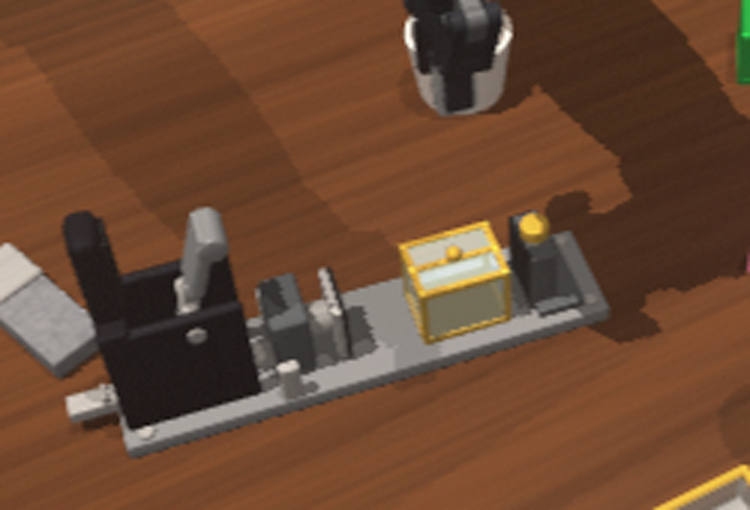

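The box now stands upright on the bed, aligned and released: clamp x 75 mm, y ~0, yaw 81.3°. The pad is at crop (335,310) and the stop at (535,260). Next is the trigger bead at crop (205,250).

>>> {"op": "move_arm", "data": {
  "deltas": [
    [0,35,-0.4,0,0,0,0],
    [0,35,-0.4,0,0,0,0],
    [0,35,-0.4,0,0,0,0],
    [0,0,0,0,0,0,0],
    [0,0,0,30,0,0,0],
    [0,0,0,30,0,0,0],
    [0,0,0,21,0,0,0],
    [0,0,0,0,0,0,0],
    [0,0,0,0,0,0,0]
  ]
}}

```text
clock: 10.03
eef_pos: [0.5213, -0.052, 0.1206]
tool_rot: [-0.652, 0.758, 0.002, -0.002]
ft_force: [-0.7, 0.3, 0.4]
grip_width: 0.0004
grasp_force: 0.0
```

```bash
cat > st.py <<'E'
from m import *
oo=np.array([.526,-.0232]);a=np.radians(81.3);u=np.array([np.cos(a),np.sin(a)]);v=np.array([-u[1],u[0]])
def W(x,y,z): return [*(oo+x*u+y*v),z]
def st(look=True):
    o=bot.get_obs();p=o["eef_pos"];f=o["ft_force"]
    print("tcp clamp",((p[:2]-oo)@u*1e3).round(1),((p[:2]-oo)@v*1e3).round(1),"z",(p[2]*1e3).round(1),"F",(f[:2]@u).round(1),(f[:2]@v).round(1),f[2].round(1),"t",round(o["clock"],2),"w",o["grip_width"])
    if look:
        bot.camera("scene")
        for n in("trigger_bead","pad_face","jaw","box"):
            for d in bot.outline_of(n,"scene")[:3]:
                ys,xs=np.nonzero(d["pixels"])
                if n=="box" and xs.mean()>360: continue
                print(n,round(d["conf"],2),d["rect"],xs.mean().round(1),ys.mean().round(1))
if __name__=="__main__": st()
E
python3 st.py; python3 -c "
from st import *
print('tip',bot.tip_reach)
for x in (0,.02,.04,.057): print(x,proj('scene',[W(x,0,.037),W(x,.019,.016),W(x,-.019,.058)]).round(1).tolist())"
```

```text
tcp clamp -29.2 0.3 z 120.6 F 0.2 0.8 0.4 t 10.03 w 0.0003917339338217719
trigger_bead 0.84 [207.7, 258.1, 16.8, 33.8] 216.2 273.7
pad_face 0.56 [257.4, 279.8, 11.5, 27.4] 261.2 294.0
jaw 0.74 [173.4, 280.7, 96.3, 50.5] 236.7 301.4
box 0.81 [282.5, 266.1, 38.2, 38.0] 301.1 283.7
tip 0.008
0 [[261.7, 294.5], [260.3, 294.0], [263.2, 295.0]]
0.02 [[272.4, 291.4], [270.7, 291.0], [274.3, 291.9]]
0.04 [[283.1, 288.5], [281.1, 288.1], [285.2, 288.8]]
0.057 [[292.0, 286.0], [289.8, 285.7], [294.5, 286.2]]
```

>>> {"op": "move_arm", "data": {
  "deltas": [
    [0,10,0,0,0,0,0],
    [0,8,0,0,0,0,0],
    [0,6,0,0,0,0,0],
    [0,6,0,0,0,0,0],
    [0,6,0,0,0,0,0],
    [0,6,0,0,0,0,0],
    [0,5,0,0,0,0,0],
    [0,0,0,0,0,0,0],
    [0,0,0,0,0,0,0]
  ]
}}

```text
clock: 11.03
eef_pos: [0.5176, -0.0977, 0.1242]
tool_rot: [-0.653, 0.758, 0.0, 0.003]
ft_force: [1.8, 7.4, 5.4]
grip_width: -0.0001
grasp_force: 3.6
```

```bash
python3 st.py
```

```text
tcp clamp -74.9 -3.0 z 124.2 F 7.6 -0.6 5.4 t 11.03 w -6.32433257039112e-05
trigger_bead 0.83 [192.8, 262.5, 21.3, 28.8] 201.6 278.1
pad_face 0.75 [269.2, 275.3, 13.3, 31.4] 273.6 289.6
pad_face 0.46 [193.4, 261.9, 22.8, 31.4] 202.0 278.5
jaw 0.91 [184.8, 277.9, 97.0, 50.4] 257.3 296.1
box 0.83 [284.5, 265.1, 36.6, 40.7] 301.4 283.7
```

>>> {"op": "move_arm", "data": {
  "deltas": [
    [0,-8,0,0,0,0,0],
    [0,-10,0,0,0,0,0],
    [0,-10,0,0,0,0,0],
    [0,-10,0,0,0,0,0],
    [0,-7,0,0,0,0,0],
    [0,0,0,0,0,0,0],
    [0,0,0,0,0,0,0]
  ]
}}

```text
clock: 11.87
eef_pos: [0.5225, -0.0537, 0.1221]
tool_rot: [-0.653, 0.757, 0.0, -0.0]
ft_force: [0.4, -0.7, -0.8]
grip_width: 0.0001
grasp_force: 0.0
```

```bash
python3 st.py
```

```text
tcp clamp -30.7 -1.2 z 122.1 F -0.6 -0.5 -0.8 t 11.87 w 5.289128012143492e-05
trigger_bead 0.83 [206.3, 257.8, 20.6, 33.5] 215.2 274.2
pad_face 0.45 [268.5, 275.7, 12.1, 27.7] 273.8 290.1
jaw 0.71 [185.9, 277.3, 94.5, 50.6] 256.4 296.9
box 0.81 [283.2, 263.2, 36.0, 39.7] 301.1 283.4
```

>>> {"op": "move_arm", "data": {
  "deltas": [
    [0,8,0,0,0,0,0],
    [0,8,0,0,0,0,0],
    [0,6,0,0,0,0,0],
    [0,6,0,0,0,0,0],
    [0,6,0,0,0,0,0],
    [0,6,0,0,0,0,0],
    [0,5,0,0,0,0,0],
    [0,1,0,0,0,0,0],
    [0,0,0,0,0,0,0]
  ]
}}

```text
clock: 12.87
eef_pos: [0.5171, -0.0978, 0.1235]
tool_rot: [-0.653, 0.758, 0.001, 0.004]
ft_force: [2.3, 10.9, 4.7]
grip_width: 0.0002
grasp_force: 5.1
```

```bash
python3 st.py
```

```text
tcp clamp -75.0 -2.5 z 123.5 F 11.1 -0.6 4.7 t 12.87 w 0.00019916873237374366
trigger_bead 0.57 [191.9, 265.4, 23.8, 26.0] 201.2 278.7
pad_face 0.62 [279.8, 275.6, 12.4, 26.1] 284.0 287.0
jaw 0.65 [234.7, 274.6, 57.6, 38.5] 266.5 293.3
jaw 0.26 [171.4, 260.4, 180.8, 83.7] 238.5 301.6
box 0.72 [282.6, 262.8, 37.8, 43.5] 302.2 283.3
```

>>> {"op": "move_arm", "data": {
  "deltas": [
    [0,-9,0,0,0,0,0],
    [0,-10,0,0,0,0,0],
    [0,-10,0,0,0,0,0],
    [0,-10,0,0,0,0,0],
    [0,-7,0,0,0,0,0],
    [0,0,0,0,0,0,0],
    [0,0,0,0,0,0,0]
  ]
}}

```text
clock: 13.7
eef_pos: [0.5226, -0.0538, 0.1222]
tool_rot: [-0.653, 0.757, -0.0, -0.0]
ft_force: [-0.3, -0.4, 0.4]
grip_width: -0.0002
grasp_force: 0.0
```

```bash
python3 st.py
```

```text
tcp clamp -30.8 -1.2 z 122.2 F -0.5 0.2 0.4 t 13.7 w -0.00020464082062478426
trigger_bead 0.7 [211.6, 257.4, 12.2, 35.1] 214.9 273.2
trigger_bead 0.44 [285.0, 263.9, 34.6, 42.1] 302.0 283.3
pad_face 0.65 [209.9, 259.4, 13.4, 31.7] 215.0 273.5
pad_face 0.57 [279.4, 275.9, 13.7, 26.4] 284.3 287.4
jaw 0.6 [235.6, 275.6, 57.2, 36.4] 266.8 293.8
box 0.66 [281.1, 264.0, 40.8, 43.8] 301.5 283.7
```

>>> {"op": "move_arm", "data": {
  "deltas": [
    [0,8,0,0,0,0,0],
    [0,8,0,0,0,0,0],
    [0,6,0,0,0,0,0],
    [0,4,0,0,0,0,0],
    [0,4,0,0,0,0,0],
    [0,0,0,0,0,0,0]
  ]
}}

```text
clock: 14.45
eef_pos: [0.5193, -0.0834, 0.1237]
tool_rot: [-0.652, 0.758, 0.0, 0.003]
ft_force: [1.9, 7.4, 3.9]
grip_width: 0.0
grasp_force: 3.2
```

```bash
python3 st.py
```

```text
tcp clamp -60.5 -2.5 z 123.7 F 7.6 -0.8 3.9 t 14.45 w 4.487762419559197e-05
trigger_bead 0.75 [202.0, 260.6, 13.0, 32.2] 207.8 275.1
pad_face 0.44 [283.2, 272.6, 13.2, 27.0] 289.5 285.2
jaw 0.57 [232.3, 272.8, 63.4, 40.4] 269.3 293.3
box 0.84 [289.7, 262.6, 37.3, 42.1] 307.4 281.9
```

>>> {"op": "move_arm", "data": {
  "deltas": [
    [0,2,0,0,0,0,0],
    [0,2,0,0,0,0,0],
    [0,0,0,0,0,0,0]
  ]
}}

```text
clock: 14.95
eef_pos: [0.5187, -0.0872, 0.1236]
tool_rot: [-0.653, 0.758, 0.0, 0.002]
ft_force: [1.4, 5.2, 3.7]
grip_width: 0.0002
grasp_force: 3.1
```

```bash
python3 st.py
```

```text
tcp clamp -64.4 -2.5 z 123.6 F 5.4 -0.6 3.7 t 14.95 w 0.00016691528831453147
trigger_bead 0.6 [198.7, 258.8, 16.7, 34.2] 205.8 274.9
trigger_bead 0.44 [286.4, 269.4, 9.2, 32.7] 291.2 284.1
pad_face 0.56 [287.0, 272.0, 13.7, 28.1] 291.3 285.0
jaw 0.2 [289.4, 260.7, 37.1, 40.8] 309.3 281.0
box 0.96 [291.5, 261.5, 38.0, 41.9] 309.1 281.6
```

```bash
cat > fb.py <<'E'
from st import *
def fb():
    im=bot.camera("scene")
    for d in bot.outline_of("box","scene"):
        ys,xs=np.nonzero(d["pixels"])
        if 290<xs.mean()<330:
            r=fitbox({"scene":d["pixels"].astype(np.uint8)},np.array(W(.08,0,0)[:2]),.012);p=r.x
            print("box clamp",((p[:2]-oo)@u*1e3).round(1),((p[:2]-oo)@v*1e3).round(1),"yaw",np.degrees(p[2]).round(1),r.fun.round(3));break
    return im
if __name__=="__main__":
    im=fb();cv2.imwrite("pics/s4.png",cv2.resize(im[230:340,180:360],None,fx=4.4,fy=4.4,interpolation=2))
    print(proj("scene",[W(x,0,.035) for x in(.075,.085,.095)]))
E
python3 fb.py
```

```text
box clamp 89.4 0.3 yaw 77.8 0.095
[[301.48456003 284.01177368]
 [306.66189956 282.55683335]
 [311.81386108 281.10902477]]
```

View pics/s4.png

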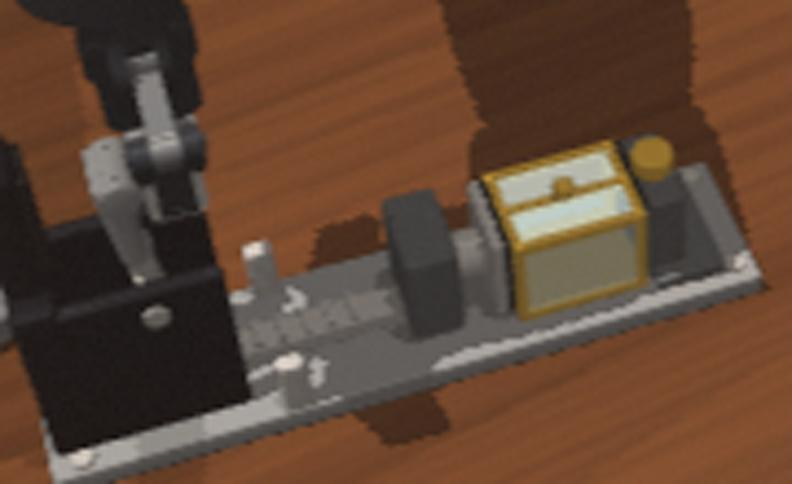

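The crop shows the pad against the box and the box right by the stop, with the box's right edge at (645,240). The bead force of 5.4 N means the pad has hardly been pressed in yet. Squeezing on gently.

>>> {"op": "move_arm", "data": {
  "deltas": [
    [0,1.5,0,0,0,0,0],
    [0,1.5,0,0,0,0,0],
    [0,0,0,0,0,0,0],
    [0,0,0,0,0,0,0]
  ]
}}

```text
clock: 15.63
eef_pos: [0.5183, -0.09, 0.1236]
tool_rot: [-0.653, 0.758, 0.0, 0.003]
ft_force: [0.5, 6.3, 4.9]
grip_width: 0.0001
grasp_force: 3.2
```

```bash
python3 st.py; python3 fb.py
```

```text
tcp clamp -67.2 -2.5 z 123.6 F 6.3 0.4 4.9 t 15.63 w 8.800658535889642e-05
trigger_bead 0.6 [197.1, 262.9, 17.5, 27.7] 205.0 276.1
pad_face 0.46 [285.8, 271.0, 12.5, 29.0] 291.5 283.5
jaw 0.85 [235.2, 271.9, 63.4, 41.1] 271.6 293.3
box clamp 89.3 -1.2 yaw 78.7 0.106
[[301.48456003 284.01177368]
 [306.66189956 282.55683335]
 [311.81386108 281.10902477]]
```

>>> {"op": "move_arm", "data": {
  "deltas": [
    [0,1.5,0,0,0,0,0],
    [0,1.5,0,0,0,0,0],
    [0,0,0,0,0,0,0],
    [0,0,0,0,0,0,0]
  ]
}}

```text
clock: 16.32
eef_pos: [0.5179, -0.0926, 0.1237]
tool_rot: [-0.653, 0.758, 0.0, 0.003]
ft_force: [-0.4, 7.6, 5.4]
grip_width: -0.0
grasp_force: 3.8
```

```bash
python3 st.py; python3 fb.py
```

```text
tcp clamp -69.8 -2.5 z 123.7 F 7.5 1.5 5.4 t 16.32 w -1.4927534546892276e-05
trigger_bead 0.59 [194.3, 259.9, 20.5, 29.4] 203.3 276.3
pad_face 0.61 [287.7, 271.1, 14.3, 28.3] 291.8 284.8
jaw 0.83 [237.2, 275.4, 60.0, 36.4] 272.2 292.9
box 0.94 [288.8, 261.0, 39.5, 42.5] 309.7 281.8
box clamp 89.1 -0.3 yaw 77.7 0.084
[[301.48456003 284.01177368]
 [306.66189956 282.55683335]
 [311.81386108 281.10902477]]
```

```bash
cp pics/s4.png pics/now.png; cat > tm.py <<'E'
from st import *
# s4.png is rewritten by fb.py; ref.png: raw jaw0 scene0.png
def crop(im): return cv2.resize(im[230:340,180:360],None,fx=4.4,fy=4.4,interpolation=2)
def edgex(im,y0,sh):  # grey along the clamp axis at a given height/side
    s=np.arange(-.05,.13,.00025);P=np.array([W(x,y0,sh) for x in s]);q=proj("scene",P).astype(np.float32)
    g=cv2.cvtColor(im,cv2.COLOR_BGR2GRAY);return s,cv2.remap(g,q[:,:1],q[:,1:],cv2.INTER_CUBIC)[:,0].astype(float)
if __name__=="__main__":
    im0=cv2.imread("pics/scene0.png");im=bot.camera("scene");cv2.imwrite("pics/raw5.png",im)
    for nm,y,z in(("jaw side",.0195,.045),("jaw top",0,.062)):
        a=[]
        for i in(im0,im):
            s,g=edgex(i,y,z);a.append(g)
        lo,hi=np.searchsorted(s,[-.05,-.012]);t=a[0][lo:hi]
        sc=[(np.corrcoef(t,a[1][lo+k:hi+k])[0,1],k*.25) for k in range(0,int(.08/.00025)) if hi+k<=len(s)]
        print(nm,sorted(sc)[-3:])
        for g in a: print([int(v) for v in g[::8]])
    cv2.imwrite("pics/s5.png",crop(im))
E
python3 tm.py
```

```text
jaw side [(np.float64(0.7658286160687791), 36.25), (np.float64(0.7705269041965733), 35.75), (np.float64(0.770654061647552), 36.0)]
[84, 90, 88, 93, 89, 63, 61, 65, 64, 63, 62, 78, 104, 107, 108, 104, 81, 76, 84, 84, 85, 84, 83, 117, 199, 203, 125, 58, 74, 84, 84, 84, 83, 85, 84, 85, 84, 84, 86, 86, 87, 87, 87, 88, 88, 87, 86, 87, 86, 86, 86, 88, 86, 86, 84, 84, 86, 83, 84, 84, 84, 84, 84, 84, 85, 85, 84, 84, 85, 86, 85, 86, 85, 85, 85, 85, 85, 85, 84, 84, 84, 84, 83, 67, 41, 43, 60, 123, 186, 195]
[88, 93, 92, 94, 99, 96, 93, 91, 90, 88, 88, 88, 88, 88, 90, 76, 55, 52, 54, 53, 54, 54, 53, 53, 52, 52, 53, 53, 50, 70, 85, 87, 87, 86, 73, 55, 59, 65, 66, 66, 66, 66, 68, 67, 67, 67, 65, 58, 54, 54, 55, 62, 79, 111, 120, 83, 41, 90, 123, 155, 181, 182, 183, 182, 181, 183, 183, 183, 184, 178, 157, 129, 118, 127, 168, 183, 182, 182, 183, 182, 182, 188, 197, 157, 108, 91, 43, 76, 112, 118]
jaw top [(np.float64(0.661080731437667), 31.25), (np.float64(0.6626624018939015), 31.75), (np.float64(0.6629840011684096), 31.5)]
[87, 85, 85, 95, 82, 57, 62, 63, 63, 64, 61, 86, 105, 104, 106, 91, 79, 83, 82, 82, 83, 81, 87, 170, 199, 126, 51, 79, 84, 85, 85, 87, 86, 86, 85, 85, 83, 83, 84, 85, 85, 85, 84, 85, 83, 83, 84, 85, 85, 85, 86, 85, 85, 85, 85, 85, 83, 85, 84, 85, 84, 84, 84, 83, 83, 85, 84, 83, 82, 82, 83, 83, 81, 79, 80, 79, 79, 78, 78, 76, 57, 38, 37, 50, 90, 119, 153, 184, 201, 200]
[92, 88, 88, 95, 101, 93, 91, 90, 89, 86, 88, 88, 89, 86, 72, 51, 51, 52, 50, 50, 53, 51, 53, 51, 52, 52, 57, 80, 90, 90, 88, 90, 88, 64, 50, 63, 66, 66, 66, 66, 66, 64, 65, 66, 65, 59, 51, 54, 52, 61, 74, 92, 120, 109, 54, 84, 116, 138, 166, 167, 168, 167, 168, 169, 165, 165, 164, 130, 106, 115, 120, 112, 135, 169, 167, 163, 164, 174, 174, 178, 179, 145, 108, 79, 67, 88, 100, 115, 120, 121]
```

View pics/s5.png

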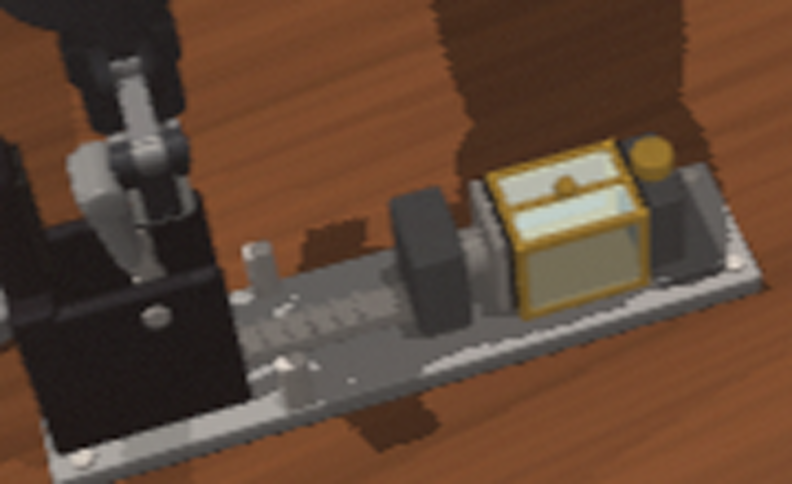

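Compared with the earlier crop, the jaw block advanced ~3.6 mm (edge 458→468) while box and pad moved only ~1.2 mm. The box is on the stop and the pad is ~2.5–3 mm in, so about 3 mm more jaw travel is wanted.

>>> {"op": "move_arm", "data": {
  "deltas": [
    [0,1.5,0,0,0,0,0],
    [0,1.5,0,0,0,0,0],
    [0,0,0,0,0,0,0],
    [0,0,0,0,0,0,0]
  ]
}}

```text
clock: 17.05
eef_pos: [0.5175, -0.0954, 0.1237]
tool_rot: [-0.653, 0.758, 0.001, 0.003]
ft_force: [0.6, 7.6, 5.6]
grip_width: -0.0
grasp_force: 4.0
```

```bash
cat > cmp.py <<'E'
from tm import *
import sys
# shift (mm along clamp) of jaw block, pad and box between raw5.png and now
def shift(a,b,x0,x1,y,z):
    P=[];s=np.arange(x0,x1,.00025);best=[]
    def row(im,off):
        out=[]
        for dz in np.arange(-.008,.0081,.002):
            q=proj("scene",np.array([W(x+off,y,z+dz) for x in s])).astype(np.float32)
            out.append(cv2.remap(cv2.cvtColor(im,cv2.COLOR_BGR2GRAY),q[:,:1],q[:,1:],cv2.INTER_CUBIC)[:,0])
        return np.array(out,float).ravel()
    r=row(a,0);o=np.arange(-.003,.009,.0002);c=[np.corrcoef(r,row(b,k))[0,1] for k in o];i=int(np.argmax(c));return round(o[i]*1e3,1),round(c[i],3)
a=cv2.imread("pics/raw5.png");st(False);b=bot.camera("scene");cv2.imwrite("pics/raw6.png",b)
print("jaw",shift(a,b,.008,.050,.0195,.045),"pad",shift(a,b,.050,.062,.0195,.045),"box",shift(a,b,.056,.120,.022,.035),"stop(ref)",shift(a,b,.118,.165,.0195,.03))
E
python3 cmp.py
```

```text
tcp clamp -72.6 -2.5 z 123.7 F 7.6 0.5 5.6 t 17.05 w -1.2618545099948676e-05
jaw (np.float64(0.8), np.float64(0.86)) pad (np.float64(0.0), np.float64(0.996)) box (np.float64(0.0), np.float64(0.999)) stop(ref) (np.float64(0.0), np.float64(0.978))
```

>>> {"op": "move_arm", "data": {
  "deltas": [
    [0,1.5,0,0,0,0,0],
    [0,0,0,0,0,0,0],
    [0,0,0,0,0,0,0]
  ]
}}

```text
clock: 17.35
eef_pos: [0.5172, -0.0971, 0.1236]
tool_rot: [-0.653, 0.758, 0.0, 0.003]
ft_force: [0.8, 7.5, 4.6]
grip_width: 0.0001
grasp_force: 3.8
```

```bash
python3 cmp.py
```

```text
tcp clamp -74.4 -2.5 z 123.6 F 7.6 0.3 4.6 t 17.35 w 0.00012722996621249125
jaw (np.float64(1.0), np.float64(0.857)) pad (np.float64(0.0), np.float64(0.996)) box (np.float64(0.0), np.float64(0.999)) stop(ref) (np.float64(0.0), np.float64(0.922))
```

```bash
python3 - <<'E'
from tm import *
for z in(.045,.03):
  for f in("raw5","raw6"):
    s,g=edgex(cv2.imread(f"pics/{f}.png"),.0195,z)
    # sub-mm edge positions: largest gradients near jaw back/front and pad
    gs=cv2.GaussianBlur(g[None],(0,0),4)[0];d=np.gradient(gs)
    i=[k for k in range(1,len(d)-1) if abs(d[k])>.4 and abs(d[k])>=abs(d[k-1]) and abs(d[k])>abs(d[k+1]) and .0<s[k]<.07]
    print(f,z,[(round(s[k]*1e3,1),round(d[k],1)) for k in i])
a=[cv2.resize(cv2.imread(f"pics/{f}.png")[240:320,180:330],None,fx=4,fy=4,interpolation=2) for f in("raw5","raw6")]
cv2.imwrite("pics/cmp.png",cv2.resize(np.vstack(a),None,fx=.93,fy=.93))
E
```

```text
raw5 0.045 [(np.float64(7.8), np.float64(2.5)), (np.float64(18.3), np.float64(-2.2)), (np.float64(22.5), np.float64(0.7)), (np.float64(43.0), np.float64(-0.8)), (np.float64(54.8), np.float64(3.5)), (np.float64(60.0), np.float64(-5.9)), (np.float64(63.8), np.float64(5.3)), (np.float64(67.5), np.float64(4.0))]
raw6 0.045 [(np.float64(4.0), np.float64(2.6)), (np.float64(19.8), np.float64(-2.6)), (np.float64(23.3), np.float64(1.1)), (np.float64(44.0), np.float64(-0.9)), (np.float64(54.8), np.float64(3.7)), (np.float64(60.0), np.float64(-5.6)), (np.float64(63.8), np.float64(4.9)), (np.float64(67.5), np.float64(4.2))]
raw5 0.03 [(np.float64(0.8), np.float64(-1.0)), (np.float64(4.5), np.float64(0.8)), (np.float64(7.8), np.float64(-0.9)), (np.float64(11.8), np.float64(1.0)), (np.float64(18.3), np.float64(-2.4)), (np.float64(23.5), np.float64(1.1)), (np.float64(46.0), np.float64(2.6)), (np.float64(49.8), np.float64(-0.5)), (np.float64(54.5), np.float64(-1.2)), (np.float64(58.0), np.float64(3.1)), (np.float64(62.8), np.float64(-5.8)), (np.float64(66.5), np.float64(5.3))]
raw6 0.03 [(np.float64(0.8), np.float64(-1.0)), (np.float64(4.5), np.float64(0.9)), (np.float64(7.8), np.float64(-1.0)), (np.float64(11.3), np.float64(1.0)), (np.float64(14.8), np.float64(-1.0)), (np.float64(17.0), np.float64(0.4)), (np.float64(20.5), np.float64(-3.2)), (np.float64(24.0), np.float64(0.8)), (np.float64(28.3), np.float64(0.7)), (np.float64(47.8), np.float64(2.0)), (np.float64(54.8), np.float64(-1.3)), (np.float64(58.0), np.float64(3.3)), (np.float64(62.8), np.float64(-5.7)), (np.float64(66.5), np.float64(5.2))]
```

View pics/cmp.png

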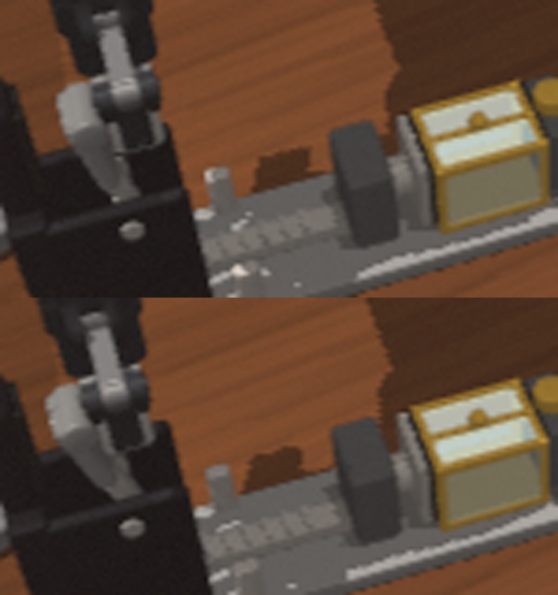

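```bash
python3 - <<'E'
from tm import *
for z in(.045,.03,.037):
  for f,off in(("scene0",0),("raw6",.06)):
    s,g=edgex(cv2.imread(f"pics/{f}.png"),.0195,z)
    gs=cv2.GaussianBlur(g[None],(0,0),3)[0];d=np.gradient(gs)
    i=[k for k in range(1,len(d)-1) if abs(d[k])>.4 and abs(d[k])>=abs(d[k-1]) and abs(d[k])>abs(d[k+1]) and -.05+off<s[k]<.01+off]
    print(f,z,[(round((s[k]-off)*1e3,1),round(d[k],1)) for k in i])
E
```

```text
scene0 0.045 [(np.float64(-49.2), np.float64(0.5)), (np.float64(-45.0), np.float64(0.5)), (np.float64(-41.0), np.float64(-3.0)), (np.float64(-37.5), np.float64(0.6)), (np.float64(-27.7), np.float64(3.5)), (np.float64(-18.7), np.float64(-2.7)), (np.float64(-15.2), np.float64(0.9)), (np.float64(-3.5), np.float64(10.1)), (np.float64(2.0), np.float64(-10.8)), (np.float64(5.8), np.float64(2.3))]
raw6 0.045 [(np.float64(-40.2), np.float64(-2.9)), (np.float64(-37.0), np.float64(1.3)), (np.float64(-16.0), np.float64(-1.0)), (np.float64(-5.2), np.float64(4.0)), (np.float64(0.0), np.float64(-6.5)), (np.float64(3.3), np.float64(5.5)), (np.float64(7.8), np.float64(4.5))]
scene0 0.03 [(np.float64(-49.2), np.float64(1.2)), (np.float64(-46.5), np.float64(-3.2)), (np.float64(-41.5), np.float64(-4.4)), (np.float64(-36.2), np.float64(1.1)), (np.float64(-33.2), np.float64(-0.7)), (np.float64(-27.5), np.float64(2.3)), (np.float64(-18.2), np.float64(-1.5)), (np.float64(-14.2), np.float64(1.5)), (np.float64(-10.5), np.float64(3.7)), (np.float64(-4.2), np.float64(-4.4)), (np.float64(-1.0), np.float64(7.4))
[... 469 characters left out ...]
p.float64(6.3), np.float64(6.0))]
scene0 0.037 [(np.float64(-44.2), np.float64(0.6)), (np.float64(-41.0), np.float64(-2.8)), (np.float64(-37.7), np.float64(1.0)), (np.float64(-26.7), np.float64(3.5)), (np.float64(-18.0), np.float64(-2.7)), (np.float64(-14.5), np.float64(0.9)), (np.float64(-2.7), np.float64(10.3)), (np.float64(2.5), np.float64(-11.4)), (np.float64(6.3), np.float64(2.3))]
raw6 0.037 [(np.float64(-40.7), np.float64(-2.8)), (np.float64(-36.2), np.float64(1.3)), (np.float64(-14.5), np.float64(-0.9)), (np.float64(-7.2), np.float64(1.7)), (np.float64(-3.2), np.float64(3.3)), (np.float64(1.3), np.float64(-6.2)), (np.float64(4.5), np.float64(6.2)), (np.float64(9.5), np.float64(1.7))]
```

The top frame (earlier) and bottom frame (now) show the jaw ~2 mm farther on with the box unmoved. The pad is ~3 mm in, so more squeeze is needed.

>>> {"op": "move_arm", "data": {
  "deltas": [
    [0,1.5,0,0,0,0,0],
    [0,1,0,0,0,0,0],
    [0,0,0,0,0,0,0],
    [0,0,0,0,0,0,0]
  ]
}}

```text
clock: 17.73
eef_pos: [0.5171, -0.0978, 0.1237]
tool_rot: [-0.653, 0.757, 0.002, 0.004]
ft_force: [1.5, 12.6, 5.6]
grip_width: 0.0005
grasp_force: 6.2
```

```bash
cat > gap.py <<'E'
from tm import *
def gap(im,off):
    o=[]
    for z in np.arange(.028,.0521,.002):
        s,g=edgex(im,.0195,z);d=np.gradient(cv2.GaussianBlur(g[None],(0,0),3)[0])
        def mn(a,b):
            k=np.nonzero((s>a+off)&(s<b+off))[0];return (s[k[np.argmin(d[k])]])*1e3
        o.append((mn(-.043,-.033),mn(-.004,.006)))
    o=np.array(o);return o
a=gap(cv2.imread("pics/scene0.png"),0)
def rel(im): 
    b=gap(im,.06);d=b-a;return "jaw",np.median(d[:,0]).round(2),"pad",np.median(d[:,1]).round(2),"comp",np.median(d[:,0]-d[:,1]).round(2),(d[:,0]-d[:,1]).round(1)
if __name__=="__main__":
    for f in("raw5","raw6"): print(*rel(cv2.imread(f"pics/{f}.png")))
    st(False);im=bot.camera("scene");cv2.imwrite("pics/raw7.png",im);print(*rel(im))
E
python3 gap.py
```

```text
jaw 59.5 pad 58.5 comp 0.75 [ 0.5 -0.   0.7  1.5  1.5  0.7  0.5  1.2  1.2  0.8  0.5  1.2  1.5]
jaw 60.75 pad 58.5 comp 2.5 [2.2 2.5 2.8 3.  1.5 1.  2.  2.5 3.  2.3 2.  3.  3. ]
tcp clamp -75.1 -2.5 z 123.7 F 12.7 0.5 5.6 t 17.73 w 0.0005410111105000503
jaw 60.75 pad 58.5 comp 2.5 [3.2 2.5 3.  3.  2.  1.2 1.  1.  2.8 2.5 2.5 3.5 3.5]
```

The trigger is at its end stop: the TCP has stalled at -75.1 mm, the force rose to 12.7 N, and the pad is only ~2.5 mm in. I'll let it spring back and pump once more, gently.

>>> {"op": "move_arm", "data": {
  "deltas": [
    [0,-9,0,0,0,0,0],
    [0,-10,0,0,0,0,0],
    [0,-10,0,0,0,0,0],
    [0,-10,0,0,0,0,0],
    [0,-9,0,0,0,0,0],
    [0,0,0,0,0,0,0],
    [0,0,0,0,0,0,0]
  ]
}}

```text
clock: 18.37
eef_pos: [0.5227, -0.0528, 0.1221]
tool_rot: [-0.653, 0.757, -0.0, -0.0]
ft_force: [-0.2, 0.0, 0.2]
grip_width: 0.0002
grasp_force: 0.0
```

```bash
python3 gap.py | tail -2
```

```text
tcp clamp -29.8 -1.2 z 122.1 F 0.0 0.2 0.2 t 18.37 w 0.00015376203482114293
jaw 58.0 pad 58.5 comp -0.5 [-1.  -1.  -1.  -0.5 -0.5 -1.3 -0.8 -0.   0.  -0.5 -0.8  0.   0.2]
```

>>> {"op": "move_arm", "data": {
  "deltas": [
    [0,7,0,0,0,0,0],
    [0,6,0,0,0,0,0],
    [0,3,0,0,0,0,0],
    [0,2,0,0,0,0,0],
    [0,0,0,0,0,0,0],
    [0,0,0,0,0,0,0]
  ]
}}

```text
clock: 18.92
eef_pos: [0.52, -0.0718, 0.1223]
tool_rot: [-0.652, 0.758, -0.0, -0.0]
ft_force: [0.3, 0.4, -0.1]
grip_width: 0.0004
grasp_force: 0.2
```

```bash
python3 gap.py | tail -2
```

```text
tcp clamp -49.0 -1.4 z 122.3 F 0.4 -0.2 -0.1 t 18.92 w 0.0003517723950562885
jaw 58.25 pad 58.5 comp -0.75 [-1.  -1.  -1.  -0.  -0.8 -1.3 -0.8 -0.   0.  -0.5 -0.8  8.3  6. ]
```

>>> {"op": "move_arm", "data": {
  "deltas": [
    [0,3,0,0,0,0,0],
    [0,3,0,0,0,0,0],
    [0,2,0,0,0,0,0],
    [0,0,0,0,0,0,0],
    [0,0,0,0,0,0,0]
  ]
}}

```text
clock: 19.38
eef_pos: [0.5193, -0.0772, 0.123]
tool_rot: [-0.653, 0.757, 0.001, 0.002]
ft_force: [-0.7, 7.5, 5.0]
grip_width: -0.0001
grasp_force: 3.8
```

```bash
python3 gap.py | tail -2
```

```text
tcp clamp -54.4 -1.5 z 123.0 F 7.3 1.8 5.0 t 19.38 w -0.00012637661790264958
jaw 58.5 pad 58.5 comp 0.0 [-0.3 -1.3 -1.  -0.  -0.5 -0.3  0.2  0.5  0.   8.3  7.   0.2 10. ]
```

>>> {"op": "move_arm", "data": {
  "deltas": [
    [0,2,0,0,0,0,0],
    [0,0,0,0,0,0,0],
    [0,0,0,0,0,0,0]
  ]
}}

```text
clock: 19.68
eef_pos: [0.5191, -0.0784, 0.1233]
tool_rot: [-0.653, 0.757, 0.002, 0.003]
ft_force: [0.3, 9.7, 6.6]
grip_width: 0.0003
grasp_force: 4.9
```

```bash
python3 gap.py | tail -2
```

```text
tcp clamp -55.6 -1.6 z 123.3 F 9.7 1.1 6.6 t 19.68 w 0.00026832085735134157
jaw 59.0 pad 58.5 comp 0.25 [ 0.5 -0.  -0.   1.   1.2 -1.  -0.8  0.7  1.  -0.2 -0.8  0.2  0.2]
```

>>> {"op": "move_arm", "data": {
  "deltas": [
    [0,1.5,0,0,0,0,0],
    [0,1.5,0,0,0,0,0],
    [0,0,0,0,0,0,0],
    [0,0,0,0,0,0,0]
  ]
}}

```text
clock: 20.07
eef_pos: [0.5189, -0.0804, 0.1237]
tool_rot: [-0.653, 0.757, 0.002, 0.003]
ft_force: [-0.7, 12.6, 8.7]
grip_width: -0.0002
grasp_force: 6.3
```

```bash
python3 gap.py | tail -2
```

```text
tcp clamp -57.6 -1.6 z 123.7 F 12.3 2.6 8.7 t 20.07 w -0.00016814063008087896
jaw 61.0 pad 58.5 comp 2.0 [2.2 2.2 2.  0.5 2.2 1.8 2.2 3.3 2.  1.  0.8 0.  4.3]
```

>>> {"op": "move_arm", "data": {
  "deltas": [
    [0,1.5,0,0,0,0,0],
    [0,0,0,0,0,0,0],
    [0,0,0,0,0,0,0]
  ]
}}

```text
clock: 20.37
eef_pos: [0.5188, -0.0815, 0.1238]
tool_rot: [-0.654, 0.757, 0.002, 0.004]
ft_force: [-1.7, 13.7, 9.6]
grip_width: 0.0001
grasp_force: 6.8
```

```bash
python3 gap.py | tail -2
```

```text
tcp clamp -58.7 -1.7 z 123.8 F 13.3 3.7 9.6 t 20.37 w 6.21878950222325e-05
jaw 61.75 pad 58.5 comp 3.0 [2.5 2.5 2.  1.2 3.8 3.2 3.  3.2 3.5 3.3 2.5 2.5 4.3]
```

>>> {"op": "move_arm", "data": {
  "deltas": [
    [0,1,0,0,0,0,0],
    [0,1,0,0,0,0,0],
    [0,0,0,0,0,0,0],
    [0,0,0,0,0,0,0],
    [0,0,0,0,0,0,0]
  ]
}}

```text
clock: 20.83
eef_pos: [0.5187, -0.0829, 0.1241]
tool_rot: [-0.654, 0.757, 0.002, 0.004]
ft_force: [-0.7, 15.7, 10.3]
grip_width: 0.0
grasp_force: 7.6
```

```bash
python3 gap.py | tail -2; python3 fb.py
```

```text
tcp clamp -60.1 -1.8 z 124.1 F 15.4 3.1 10.3 t 20.83 w 2.1411604868218276e-05
jaw 62.25 pad 58.75 comp 3.5 [3.8 2.8 2.8 4.  3.8 3.2 3.5 4.2 4.5 3.5 3.3 3.8 3.5]
box clamp 89.5 0.0 yaw 78.6 0.089
[[301.48456003 284.01177368]
 [306.66189956 282.55683335]
 [311.81386108 281.10902477]]
```

View pics/s4.png

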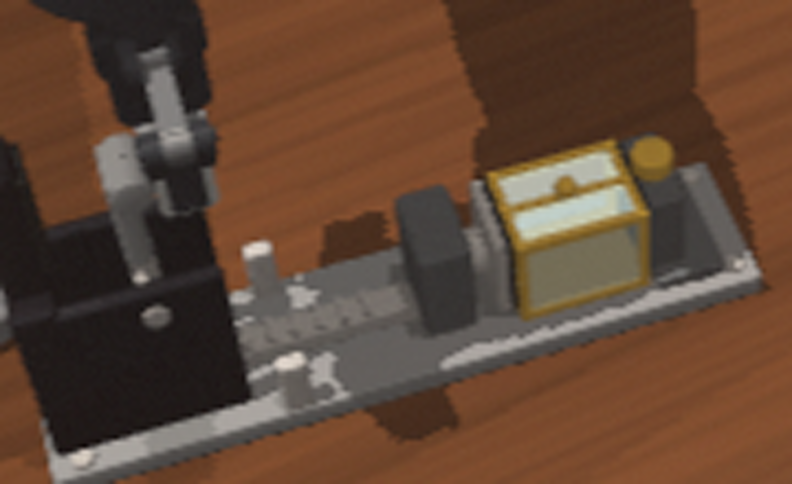

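The box is square on the stop, right edge at (648,240). The jaw-to-pad gap is clearly shortened and the bead force of 15 N sits mid-range for a half-pressed pad. I'll add a touch more for margin, then settle.

>>> {"op": "move_arm", "data": {
  "deltas": [
    [0,1,0,0,0,0,0],
    [0,0,0,0,0,0,0],
    [0,0,0,0,0,0,0],
    [0,0,0,0,0,0,0],
    [0,0,0,0,0,0,0]
  ]
}}

```text
clock: 21.4
eef_pos: [0.5185, -0.0836, 0.1242]
tool_rot: [-0.654, 0.757, 0.003, 0.005]
ft_force: [-1.2, 15.2, 11.5]
grip_width: 0.0002
grasp_force: 7.9
```

```bash
python3 gap.py | tail -2; python3 -c "
from workcell import bot
print(bot.job_done())"
```

```text
tcp clamp -60.9 -1.8 z 124.2 F 14.9 3.4 11.5 t 21.4 w 0.00020661466914402145
jaw 62.25 pad 58.5 comp 4.0 [4.  3.2 2.8 4.8 4.  3.5 3.8 4.5 4.5 3.8 3.8 4.3 4.5]
the job is handed in; nothing more can be done
None
```

I've handed the job in, but the result wasn't reported: the box stands upright on the bed against the stop, I'm still holding the trigger at about 15 N, and the pad is an estimated 4–6 mm in (4.0 mm read directly from the camera, about 6 mm judging by the squeeze force).

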